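# Set the welding current lever to its third click and start

## Robot

A 6-joint arm with a two-finger parallel gripper is mounted at the origin on the work surface. World frame = base frame: x ahead of the robot, y to its left, z up, the work surface at z = 0. Lengths are in m, angles in rad, forces in N, time in s.
With the tool pointing down it reaches from about 0.275 to 0.775 m from the base axis. Payload 14.6 kg.
Tool frame: the origin (TCP) lies at the very end of the fingers, on their centre line; the grasp point (between the pads) lies 19 mm behind it; z points along the fingers, y is the line along which they close (so a half turn about z gives the same grasp; the last joint's range is limited). The gripper opens to 85 mm and grips with 20 to 120 N. Pads are 22 mm wide; open, the fingers measure 114 mm over their backs; the gripper's body (76 mm by 85 mm) begins 54 mm behind the grasp point. The pads swing forward as they close: fully open they stand 13 mm farther back than shut.
Start: joints at [-1.468, 0.263, -0.048, 1.259, 0, 1.415], TCP at [0.134, -0.508, 0.231] pointing down, gripper open.
Joint ranges: [-2.65, 2.65], [-0.89, 1.7], [-1.18, 1.37], [-2.13, 2.11], [-1.35, 1.29], [-3.14, 3.14]. Speed limits (rad/s): [1.89, 1.89, 2.57, 2.79, 3.14, 3.14].

## Interface

Orientations are given as a rotation vector (axis times angle).
In Python, from workcell import observe, snapshot, camera_info, sign_off gives the robot as it stands.
- The arm moves only by the tool play_rows, never from a script. Its arguments are lists of equal length, an entry for each row: "delta_pos": the shift along the tool's x, y, z in cm, a list of three; "spin": the turn about the tool's z in degrees; "gripper": the gripper's target within -1 to 1 (fully open at 1, half-way at 0, shut at -1). A call has 1 to 8 rows; each row shifts and turns the commanded pose from where the row before left it, along the tool's axes as they then stand; what a row does not reach is not made up. A row lasts 1/10 s, in which the tool goes at most 50 mm and 8.59 degrees, less where a joint would pass 70% of its speed; a pose out of reach is approached as far as the arm can. A call is refused whole if a number of a shift passes 5 or a number of a turn 8.59, either way. A call with a gripper value outside its range is refused whole. The fingers move at their own pace and stop on an object; "squeeze" is the grip in N (left out, the last holds). Time passes only in rows, so rows that do not move let the fingers close. It gives the time, the measured TCP pose, the force and the opening at its end, in the units of the state.
- observe(): the state, without advancing time (a new reading comes with each control period).
- snapshot(name): name is "scene" or "top"; returns (picture, depth): 384x512x3 uint8, red, green, blue; 384x512 float32, m along the optical axis (not along the pixel's ray), 0 where there is no reading.
- camera_info(name): a dict with "fov_y" (degrees; the focal length in pixels is half the picture's height over the tangent of half this angle, whatever the lens; pixels are square), "cx", "cy" (the principal point, pixels), "R" (3x3) and "t" (3): a world point X has camera coordinates R X + t. Camera axes: x right, y down, z forward; pixel columns grow to the right and rows downward; lengths in m; the calibration is good to about 2 mm. A picture is of the moment at which its call begins. camera_info takes no time and is no camera call.
- sign_off(): hands the job in, once; it reports no verdict.
The state is a dict: "time_s": time; "q": joint angles; "qd": joint speeds; "joint_efforts": joint torques, N m; "ee_pos": TCP position; "orientation": TCP orientation; "contact_force": force on the tool from outside, world axes, zero at the start; "ft_torque": the same for the moment, N m; "finger_gap": finger opening in m.
Only numpy, scipy, OpenCV 4.12 (cv2) and the standard library are available. Lean on these libraries where they do the work, as an engineer would, in place of code of your own. Each camera call takes 0.05 s, during which the arm holds its last target. There are 200 camera calls.

## Task

Set the current on the grey welding control box for the next job: with the fingertips push the red lever along its slot from the parked end, counting the clicks by feel, and leave it seated in the third click without running past it. Then press the green button fully down and let it come up again. Only push: do not pinch the lever, and leave the grinder, jar, tape measure and pliers where they are.

Things in the scene. Friction and masses are not known exactly. Their poses are not given: they have to be found in the camera images.
- control_box: Grey box with blue ends, fixed: 170 (its x) by 280 (its y) by 60 mm high; origin at the centre of its underside on the bench, z up. The lever slot runs along its y at x = +25 mm in the flat cover. Five white bars at the slot's +x side, growing in length, show roughly where the five clicks are, the shortest (first) nearest the parked end. The blue ends (16 mm) stand 2 mm above the cover.
- lever_mid (a point): Centre of the red lever's paddle: 30 mm along the box's x, 14 mm thick along its y (its travel), 36 mm tall, from 6 to 42 mm above the cover; this point is 84 mm above the bench. Each of 5 ridges takes a push of 4 to 6 N, dying away to the ridge's top; 1 to 2 mm past it the lever snaps 5 to 8 mm ahead off the finger into the notch (a click), and stays, with 1 mm play. Elsewhere 0.5 N moves it.
- lever (a joint): Travel of the lever in m along the box's +y: 0 at the parked end stop (box y = -75 mm), 0.112 at the far stop. Starts parked at 0 to 0.008. Notches nominally at 0.030, 0.048, 0.066, 0.084, 0.102, ridges 9 mm before each, but the hidden strip that makes them sits up to 2.5 mm forward or back, differently each time. Beyond 0.0785 it has overrun the third click.
- start_top (a point): Centre of the top face of the green round push button, 32 mm across, on the box's cover at x = -45, y = +90 mm, in a black housing; 22 mm above the cover (82 mm above the bench) when up; pressed straight down.
- start (a joint): Travel of the green button in m: 0 up, 0.006 fully down (about 5 N); springs back by itself.
- grinder: Bystander: small angle grinder, teal body with orange disc on top, about 210 long (its x), 180 across at the side handle, 105 mm high; origin under the body on the bench, disc 115 mm along its +x. Loose, at the box's +y end.
- jar: Bystander: loose jar with blue cap, 66 mm across, 75 mm high; origin at the centre of its underside. It stands either at the box's -y end or beyond its +x side.
- tape: Bystander: loose yellow tape measure standing upright, 72 by 39 by 66 mm high; origin at the centre of its underside. It stands in whichever of those two places the jar does not.
- pliers: Bystander: loose pliers with blue handles lying flat, 160 by 60 by 14 mm high; origin near the middle at bench level; beyond the box's +x side.

How it is judged:
By the outcome, as a careful person would: the job done as asked, in the order asked, and still so for the second after the job is handed in, with the robot touching nothing.
It also fails if it takes over 72 s, if anything falls off the work surface, if the arm or the gripper's body presses on something with over 40 N, if the wrist force passes 120 N, or if a joint passes its speed limit or range.

## Working session

There is one attempt and no reset: what is moved stays moved. The work goes in short steps, Python scripts to look and compute and a tool call to move; the robot and the scene stay as the last step left them, time stands still between calls to the robot, and variables do not carry over. Pictures are saved under pics/ and viewed, on a budget of 10 in all, crops included, one or two more only if the job needs it, and the job is handed in when it is done.

Besides the shell and the picture viewer there is one more tool, called after "Request:" as a command line: name --pt "numbers of a row" for each row, then --argument value for the rest. play_rows: Moves the arm, as the interface text tells. Its arguments: {"type":"object","properties":{"delta_pos":{"type":"array"},"spin":{"type":"array"},"gripper":{"type":"array"},"squeeze":{"type":"number"}},"required":["delta_pos","spin","gripper"]}

```bash
ls; mkdir -p pics; python3 - <<'E'
from workcell import *
import cv2,numpy as np
o=observe();print({k:np.round(v,3) for k,v in o.items()})
for n in("scene","top"):
    p,d=snapshot(n);np.savez(n+"0.npz",p=p,d=d);c=camera_info(n);print(n,c)
    cv2.imwrite(f"pics/{n}0.png",p[:,:,::-1])
E
```

```text
pics
{'time_s': np.float64(0.0), 'q': array([-1.468,  0.264, -0.049,  1.259,  0.   ,  1.416]), 'qd': array([-0.001, -0.001,  0.002, -0.001,  0.001, -0.001]), 'joint_efforts': array([-1.0000e-03, -6.3762e+01,  3.8456e+01,  1.4000e-02, -0.0000e+00,
       -0.0000e+00]), 'ee_pos': array([ 0.134, -0.507,  0.231]), 'orientation': array([-3.114, -0.404, -0.   ]), 'contact_force': array([ 0.978,  0.178, -0.184]), 'ft_torque': array([-0.021,  0.   ,  0.022]), 'finger_gap': np.float64(0.085)}
scene {'fov_y': 48.94553792622421, 'cx': 256.43390463936487, 'cy': 200.00300184502012, 'R': array([[-0.61954467,  0.78480421, -0.01570836],
       [ 0.58493688,  0.44823428, -0.67596959],
       [-0.52346276, -0.42798175, -0.73676208]]), 't': array([ 0.29764913, -0.34395444,  1.53298531])}
top {'fov_y': 54.62346348685955, 'cx': 251.95939075059437, 'cy': 188.811603586667, 'R': array([[ 9.96692367e-03, -9.99946731e-01,  2.68230316e-03],
       [-9.78917005e-01, -1.03045253e-02, -2.03998320e-01],
       [ 2.04015093e-01, -5.92516484e-04, -9.78967564e-01]]), 't': array([0.07938011, 0.61742181, 1.00901911])}
```

View pics/scene0.png

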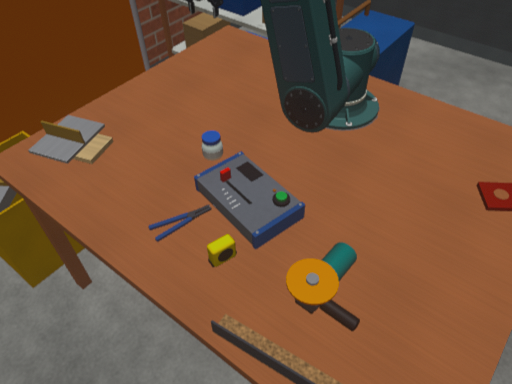

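View pics/top0.png

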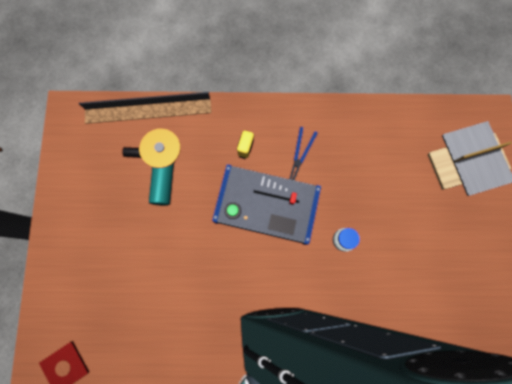

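The scene view shows the red lever at (225,174), the green button at (281,197), the jar at (211,145), the tape at (221,250) and the pliers at (180,220). In the top view the box is centred near (267,205), the lever is at (293,198), the button at (233,210), the jar at (347,239) and the grinder at (160,165).

```bash
cat > h.py <<'E'
import cv2,numpy as np
from workcell import *
def ray(n,uv,z):
    c=camera_info(n);f=192/np.tan(np.radians(c["fov_y"]/2));R=np.array(c["R"]);t=np.array(c["t"])
    uv=np.atleast_2d(uv).astype(float);d=np.c_[(uv[:,0]-c["cx"])/f,(uv[:,1]-c["cy"])/f,np.ones(len(uv))]@R
    o=-R.T@t;return o+d*((z-o[2])/d[:,2])[:,None]
def proj(n,X):
    c=camera_info(n);f=192/np.tan(np.radians(c["fov_y"]/2));x=np.atleast_2d(X)@np.array(c["R"]).T+np.array(c["t"])
    return x[:,:2]/x[:,2:]*f+[c["cx"],c["cy"]]
def mask(p,lo,hi,roi):
    h=cv2.cvtColor(p,cv2.COLOR_RGB2HSV);m=cv2.inRange(h,lo,hi);k=np.zeros_like(m);x0,y0,x1,y1=roi;k[y0:y1,x0:x1]=1;return m*k
def uv(m): v,u=np.nonzero(m);return np.c_[u,v]
def triang(ua,ub):
    Ps=[]
    for n in("scene","top"):
        c=camera_info(n);f=192/np.tan(np.radians(c["fov_y"]/2))
        Ps.append(np.array([[f,0,c["cx"]],[0,f,c["cy"]],[0,0,1]])@np.c_[c["R"],c["t"]])
    X=cv2.triangulatePoints(Ps[0],Ps[1],np.array(ua,float).reshape(2,1),np.array(ub,float).reshape(2,1));return (X[:3]/X[3]).ravel()
E
python3 - <<'E'
from h import *
P={n:np.load(n+"0.npz")["p"] for n in("scene","top")}
roi={"scene":(190,150,310,245),"top":(205,155,330,250)}
cs={}
for n in P:
    g=uv(mask(P[n],(45,100,40),(80,255,255),roi[n]));r=[]
    h=cv2.cvtColor(P[n],cv2.COLOR_RGB2HSV)
    a=uv(mask(P[n],(0,190,90),(6,255,255),roi[n]));b=uv(mask(P[n],(105,130,40),(125,255,255),roi[n]))
    print(n,"green",len(g),g.mean(0),"red",len(a),a.mean(0),np.ptp(a,axis=0),"blue",len(b))
    cs[n]=(g.mean(0),a.mean(0))
    print(" green@.08",ray(n,g.mean(0),.080)," red@.09",ray(n,a.mean(0),.092))
    # blue ends: cluster
    if n=="top":
        _,lab,cen=cv2.kmeans(b.astype(np.float32),2,None,(3,50,.1),5,0)
        for i in(0,1):
            q=b[lab.ravel()==i];w=ray(n,q,.062);print(" blueend",w.mean(0),cv2.minAreaRect(w[:,:2].astype(np.float32)))
        bx=uv(cv2.morphologyEx(mask(P[n],(100,40,40),(130,255,255),roi[n]),cv2.MORPH_CLOSE,np.ones((9,9))))
        w=ray(n,bx,.061);print(" box",cv2.minAreaRect(w[:,:2].astype(np.float32)))
print("tri green",triang(cs["scene"][0],cs["top"][0]),"red",triang(cs["scene"][1],cs["top"][1]))
for n in P:
    x0,y0,x1,y1=roi[n]
c=[cv2.resize(P[n][roi[n][1]:roi[n][3],roi[n][0]:roi[n][2]],None,fx=3,fy=3,interpolation=cv2.INTER_CUBIC) for n in P]
H=max(i.shape[0] for i in c);c=[cv2.copyMakeBorder(i,0,H-i.shape[0],0,0,0) for i in c]
cv2.imwrite("pics/crop1.png",np.hstack(c)[:,:,::-1])
E
```

```text
scene green 103 [281.06796117 196.        ] red 36 [224.55555556 171.05555556] [9 7] blue 363
 green@.08 [[0.55303215 0.14251734 0.08      ]]  red@.09 [[ 0.58097238 -0.03190766  0.092     ]]
top green 100 [232.12 209.72] red 3 [292.33333333 201.33333333] [3 2] blue 365
 green@.08 [[0.55262917 0.1407835  0.08      ]]  red@.09 [[ 0.5761736  -0.02718599  0.092     ]]
 blueend [0.60284131 0.17329875 0.062     ] ((0.5980775356292725, 0.1744304746389389), (0.009874774143099785, 0.1540941447019577), 77.21411895751953)
 blueend [ 0.55877912 -0.08247194  0.062     ] ((0.5940367579460144, -0.07912570238113403), (0.2579059898853302, 0.05519317835569382), 5.771695137023926)
 box ((0.6144516468048096, 0.03444525599479675), (0.28020521998405457, 0.25277334451675415), 77.33345031738281)
tri green [0.55242352 0.14143833 0.07885495] red [ 0.57863293 -0.03037113  0.09048366]
```

View pics/crop1.png

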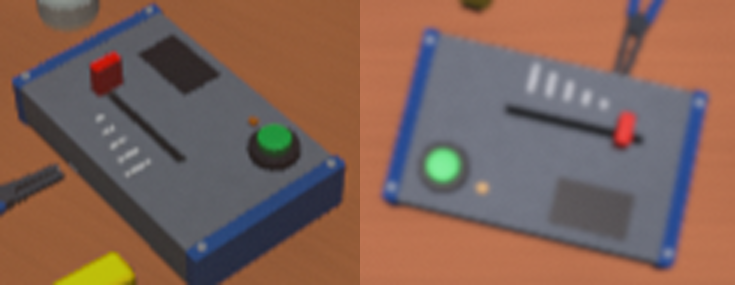

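The crop shows the box corners. In the top half they are at (430,32), (706,95), (668,264) and (387,200); in the scene half at (15,82), (152,7), (343,165) and (187,247). The lever sits near the parked end, and the box +x side is away from the robot.

```bash
cat >> h.py <<'E'
def boxfit(W):
    # W: corners (+x,+y),(+x,-y),(-x,-y),(-x,+y)
    B=np.array([[.085,.14],[.085,-.14],[-.085,-.14],[-.085,.14]]);c=W.mean(0);a=B;b=W-c
    th=np.arctan2((a[:,0]*b[:,1]-a[:,1]*b[:,0]).sum(),(a*b).sum());R=np.array([[np.cos(th),-np.sin(th)],[np.sin(th),np.cos(th)]])
    return c,th,R,np.abs(W-(c+B@R.T)).max()
E
python3 - <<'E'
from h import *
t=np.array([[430,32],[706,95],[668,264],[387,200]],float);t=np.c_[205+(t[:,0]-360)/3,155+t[:,1]/3]
s=np.array([[187,247],[15,82],[152,7],[343,165]],float);s=np.c_[190+s[:,0]/3,150+s[:,1]/3]
for n,u in(("top",t),("scene",s)):
    W=ray(n,u,.062)[:,:2];c,th,R,e=boxfit(W);print(n,c,np.degrees(th),e,"btn",c+R@[-.045,.09],"parked",c+R@[.025,-.075],"green meas in box",R.T@(np.array([.5525,.1415])-c))
    for nm,P in(("scene",[224.56,171.06]),("top",[205+265/3-.3,155+130/3])):
        print(nm,"lever in box",R.T@(ray(nm,P,.092)[0,:2]-c))
E
```

```text
top [0.57363865 0.04093332] -12.653432374528528 0.00495310291781112 btn [0.54944636 0.13860488] parked [ 0.58160247 -0.03772147] green meas in box [-0.04265471  0.09349371]
scene lever in box [ 0.02311277 -0.06944293]
top lever in box [ 0.02615888 -0.06605214]
scene [0.57731891 0.04416413] -13.23624471596753 0.01163273911820878 btn [0.55412137 0.14207672] parked [ 0.58448227 -0.0345676 ] green meas in box [-0.04644625  0.08906736]
scene lever in box [ 0.02097518 -0.07319188]
top lever in box [ 0.02398665 -0.06977028]
```

Request:
play_rows --pt "0 0 0" --pt "0 0 0" --pt "0 0 0" --pt "0 0 0" --pt "2 -3.5 0" --pt "2 -3.5 0" --pt "2 -3.5 0" --pt "2 -3.5 0" --spin '[7,7,7,7,0,0,0,0]' --gripper '[-1,-1,-1,-1,-1,-1,-1,-1]' --squeeze 20

```text
time_s: 0.9
ee_pos: [0.2444, -0.3883, 0.2311]
orientation: [-3.12, 0.363, 0.0]
contact_force: [0.5, 0.2, -0.4]
finger_gap: -0.0004
```

Request:
play_rows --pt "2.5 -4 0" --pt "2.5 -4 0" --pt "2.5 -4 0" --pt "2.5 -4 0" --pt "2.5 -4 0" --pt "2.5 -4 0" --pt "2.5 -4 0" --pt "2.5 -4 0" --spin '[0,0,0,0,0,0,0,0]' --gripper '[-1,-1,-1,-1,-1,-1,-1,-1]'

```text
time_s: 1.7
ee_pos: [0.5127, -0.1221, 0.2311]
orientation: [3.121, -0.362, -0.0]
contact_force: [0.3, -1.6, 0.4]
finger_gap: 0.0001
```

```bash
cat >> h.py <<'E'
C=np.array([.575,.0425]);TH=np.radians(-13.)
RB=np.array([[np.cos(TH),-np.sin(TH)],[np.sin(TH),np.cos(TH)]])
def st():
    o=observe();p=np.array(o["ee_pos"]);F=np.array(o["contact_force"]);from_=RB.T@(p[:2]-C)
    from scipy.spatial.transform import Rotation as Ro
    X=Ro.from_rotvec(o["orientation"]).as_matrix()
    print("t %.2f box %s z %.4f yaw %.2f tz %s F box %s %.2f gap %.3f"%(o["time_s"],np.round(from_,4),p[2],np.degrees(np.arctan2(X[1,0],X[0,0])),np.round(X[:,2],3),np.round(RB.T@F[:2],2),F[2],o["finger_gap"]))
E
python3 -c "from h import *;st()"
```

```text
t 1.70 box [-0.0236 -0.1744] z 0.2311 yaw -13.22 tz [-0.  0. -1.] F box [ 0.66 -1.49] 0.42 gap 0.000
```

Request:
play_rows --pt "2.4 -3 0" --pt "2.4 -2.8 0" --pt "0 0 4" --pt "0 0 4" --pt "0 0 3" --pt "0 0 0" --pt "0 0 0" --pt "0 0 0" --spin '[0,0,0,0,0,0,0,0]' --gripper '[-1,-1,-1,-1,-1,-1,-1,-1]'

```text
time_s: 2.5
ee_pos: [0.5726, -0.0788, 0.1231]
orientation: [3.12, -0.362, 0.004]
contact_force: [-0.6, -0.1, 0.1]
finger_gap: 0.0001
```

```bash
python3 - <<'E'
from h import *
st()
r=[(175,125,275,215),(245,165,335,245)]
c=[]
for n,q in zip(("scene","top"),r):
    p,d=snapshot(n);c.append(cv2.resize(p[q[1]:q[3],q[0]:q[2]],(400,360),interpolation=cv2.INTER_CUBIC))
cv2.imwrite("pics/c2.png",np.hstack(c)[:,:,::-1])
E
```

```text
t 2.50 box [ 0.0249 -0.1187] z 0.1231 yaw -13.23 tz [ 0.002 -0.001 -1.   ] F box [-0.51 -0.23] 0.05 gap 0.000
```

View pics/c2.png

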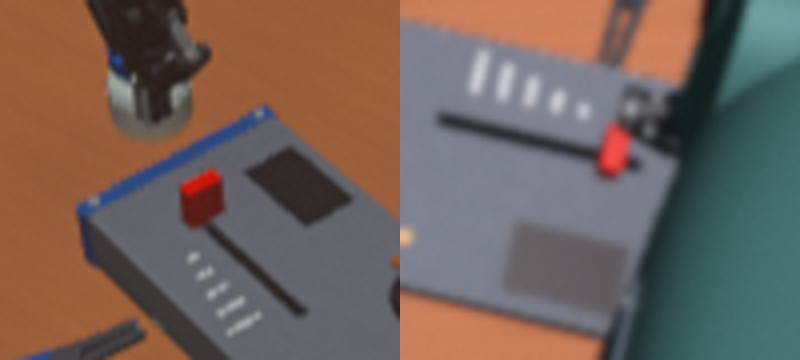

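The shut fingertips are at (155,110) in the left half, behind the lever at (202,198) and in line with the slot, with clear space below. Next I go down.

Request:
play_rows --pt "0 0 2" --pt "0 0 1.6" --pt "0 0 1" --pt "0 0 0" --pt "0 0 0" --spin '[0,0,0,0,0]' --gripper '[-1,-1,-1,-1,-1]'

```text
time_s: 3.1
ee_pos: [0.572, -0.0786, 0.076]
orientation: [3.121, -0.362, 0.001]
contact_force: [0.3, -0.3, 1.7]
finger_gap: 0.0
```

Request:
play_rows --pt "0 -0.3 0" --pt "0 -0.3 0" --pt "0 -0.3 0" --pt "0 -0.3 0" --pt "0 0 0" --spin '[0,0,0,0,0]' --gripper '[-1,-1,-1,-1,-1]'

```text
time_s: 3.6
ee_pos: [0.5745, -0.0663, 0.0754]
orientation: [-3.121, 0.361, -0.0]
contact_force: [-0.6, 0.2, 0.7]
finger_gap: 0.0004
```

```bash
cat >> h.py <<'E'
def lev():
    p,d=snapshot("scene");m=mask(p,(0,190,90),(6,255,255),(190,150,310,245));a=uv(m)
    print("lever px",len(a),"box y of red centroid",RB.T@(ray("scene",a.mean(0),.092)[0,:2]-C))
E
python3 -c "from h import *;st();lev()"
```

```text
t 3.60 box [ 0.024  -0.1062] z 0.0754 yaw -13.20 tz [ 0.  0. -1.] F box [-0.66  0.02] 0.68 gap 0.000
lever px 54 box y of red centroid [ 0.02653018 -0.06652404]
```

Request:
play_rows --pt "0 -0.3 0" --pt "0 -0.3 0" --pt "0 -0.3 0" --pt "0 -0.3 0" --pt "0 0 0" --spin '[0,0,0,0,0]' --gripper '[-1,-1,-1,-1,-1]'

```text
time_s: 4.15
ee_pos: [0.5773, -0.0547, 0.0753]
orientation: [-3.121, 0.361, -0.0]
contact_force: [0.1, -0.7, 0.2]
finger_gap: 0.0004
```

```bash
python3 -c "from h import *;st();lev()"
```

```text
t 4.15 box [ 0.0241 -0.0942] z 0.0753 yaw -13.21 tz [ 0.  0. -1.] F box [ 0.29 -0.61] 0.22 gap 0.000
lever px 60 box y of red centroid [ 0.02648652 -0.0673936 ]
```

Request:
play_rows --pt "0 -0.2 0" --pt "0 -0.2 0" --pt "0 -0.2 0" --pt "0 0 0" --spin '[0,0,0,0]' --gripper '[-1,-1,-1,-1]'

```text
time_s: 4.6
ee_pos: [0.5782, -0.0509, 0.0753]
orientation: [-3.12, 0.357, -0.0]
contact_force: [-0.3, 0.7, 0.1]
finger_gap: 0.0001
```

```bash
python3 -c "from h import *;st();lev()"
```

```text
t 4.60 box [ 0.0241 -0.0903] z 0.0753 yaw -13.06 tz [ 0.     0.001 -1.   ] F box [-0.45  0.59] 0.12 gap 0.000
lever px 68 box y of red centroid [ 0.02686459 -0.06642166]
```

Request:
play_rows --pt "0 0 0" --pt "0 0 0" --spin '[0,0]' --gripper '[-1,-1]'

```text
time_s: 4.85
ee_pos: [0.5781, -0.051, 0.0753]
orientation: [-3.12, 0.357, -0.0]
contact_force: [0.1, 0.4, 0.1]
finger_gap: 0.0
```

```bash
python3 -c "from h import *;st();lev()"
```

```text
t 4.85 box [ 0.0241 -0.0904] z 0.0753 yaw -13.07 tz [ 0.     0.001 -1.   ] F box [0.01 0.36] 0.10 gap 0.000
lever px 65 box y of red centroid [ 0.02649916 -0.06708379]
```

Request:
play_rows --pt "0 -0.2 0" --pt "0 -0.2 0" --pt "0 0 0" --spin '[0,0,0]' --gripper '[-1,-1,-1]'

```text
time_s: 5.2
ee_pos: [0.5787, -0.0488, 0.0753]
orientation: [-3.119, 0.352, -0.001]
contact_force: [0.4, 0.5, -0.3]
finger_gap: 0.0003
```

```bash
python3 -c "
from h import *;st();lev();o=observe();print(np.round(o['q'],4),np.round(o['joint_efforts'],2),np.round(o['ft_torque'],3))"
```

```text
t 5.20 box [ 0.0241 -0.0881] z 0.0753 yaw -12.88 tz [ 0.001  0.003 -1.   ] F box [0.29 0.62] -0.26 gap 0.000
lever px 66 box y of red centroid [ 0.02729298 -0.06635973]
[-2.2590e-01  4.4520e-01 -2.0780e-01  9.1790e-01  2.7000e-03  3.1406e+00] [ 8.000e-02 -7.581e+01  3.398e+01  0.000e+00  2.000e-02 -0.000e+00] [0.009 0.041 0.006]
```

Joint 6 is at its range limit (3.14), which explains the lag. I'll lift, give the tool a half turn for an equivalent pose, and come back down.

Request:
play_rows --pt "0 1 0" --pt "0 1 -1" --pt "0 0 -4" --pt "0 0 0" --pt "0 0 0" --pt "0 0 0" --pt "0 0 0" --pt "0 0 0" --spin '[0,0,-5,-8,-8,-8,-8,-8]' --gripper '[-1,-1,-1,-1,-1,-1,-1,-1]'

```text
time_s: 6.05
ee_pos: [0.574, -0.0695, 0.126]
orientation: [-3.015, -0.876, -0.003]
contact_force: [0.3, 0.9, -0.4]
finger_gap: 0.0
```

Request:
play_rows --pt "0 0 0" --pt "0 0 0" --pt "0 0 0" --pt "0 0 0" --pt "0 0 0" --pt "0 0 0" --pt "0 0 0" --pt "0 0 0" --spin '[-8,-8,-8,-8,-8,-8,-8,-8]' --gripper '[-1,-1,-1,-1,-1,-1,-1,-1]'

```text
time_s: 6.85
ee_pos: [0.5741, -0.0695, 0.126]
orientation: [-2.093, -2.341, -0.004]
contact_force: [-0.1, -0.3, -0.5]
finger_gap: 0.0005
```

Request:
play_rows --pt "0 0 0" --pt "0 0 0" --pt "0 0 0" --pt "0 0 0" --pt "0 0 0" --pt "0 0 0" --pt "0 0 0" --pt "0 0 0" --spin '[-8,-8,-8,-8,-8,-8,-8,-8]' --gripper '[-1,-1,-1,-1,-1,-1,-1,-1]'

```text
time_s: 7.65
ee_pos: [0.574, -0.0695, 0.126]
orientation: [0.535, 3.095, 0.004]
contact_force: [0.5, 0.5, -0.2]
finger_gap: -0.0
```

```bash
python3 -c "
from h import *;st();lev();o=observe();print(np.round(o['q'],4))"
```

```text
t 7.65 box [ 0.0243 -0.1094] z 0.1260 yaw 160.40 tz [ 0.001  0.002 -1.   ] F box [0.36 0.55] -0.21 gap -0.000
lever px 56 box y of red centroid [ 0.02721122 -0.06589549]
[-0.2626  0.4026 -0.1292  1.0384  0.0026  0.0706]
```

Request:
play_rows --pt "0 0 0" --pt "0 0 2.5" --pt "0 0 1.6" --pt "0 0 1" --pt "0 0.5 0" --pt "0 0.5 0" --pt "0 0.5 0" --pt "0 0 0" --spin '[-6.6,0,0,0,0,0,0,0]' --gripper '[-1,-1,-1,-1,-1,-1,-1,-1]'

```text
time_s: 8.5
ee_pos: [0.5781, -0.0532, 0.075]
orientation: [0.363, 3.119, 0.004]
contact_force: [-0.4, 1.0, 0.2]
finger_gap: 0.0002
```

```bash
python3 -c "from h import *;st();lev()"
```

```text
t 8.50 box [ 0.0246 -0.0925] z 0.0750 yaw 166.74 tz [ 0.002  0.003 -1.   ] F box [-0.57  0.88] 0.21 gap 0.000
lever px 60 box y of red centroid [ 0.02645767 -0.06719619]
```

Request:
play_rows --pt "0 0.2 0" --pt "0 0.2 0" --pt "0 0.2 0" --pt "0 0.2 0" --pt "0 0 0" --spin '[0,0,0,0,0]' --gripper '[-1,-1,-1,-1,-1]'

```text
time_s: 9.05
ee_pos: [0.5795, -0.0458, 0.0743]
orientation: [0.363, 3.12, 0.004]
contact_force: [-0.5, 0.2, 0.2]
finger_gap: 0.0001
```

```bash
python3 -c "from h import *;st();lev()"
```

```text
t 9.05 box [ 0.0242 -0.085 ] z 0.0743 yaw 166.72 tz [ 0.001  0.003 -1.   ] F box [-0.56  0.08] 0.24 gap 0.000
lever px 66 box y of red centroid [ 0.02705517 -0.06395993]
```

Request:
play_rows --pt "0 0.1 0" --pt "0 0.1 0" --pt "0 0.1 0" --pt "0 0.1 0" --spin '[0,0,0,0]' --gripper '[-1,-1,-1,-1]'

```text
time_s: 9.5
ee_pos: [0.5803, -0.0424, 0.0743]
orientation: [0.364, 3.12, 0.003]
contact_force: [-1.8, -5.0, 0.7]
finger_gap: 0.0
```

```bash
python3 -c "from h import *;st();lev()"
```

```text
t 9.50 box [ 0.0242 -0.0816] z 0.0743 yaw 166.69 tz [ 0.     0.002 -1.   ] F box [-0.63 -5.31] 0.68 gap 0.000
lever px 62 box y of red centroid [ 0.02610692 -0.06237076]
```

Request:
play_rows --pt "0 0.1 0" --pt "0 0.1 0" --spin '[0,0]' --gripper '[-1,-1]'

```text
time_s: 9.75
ee_pos: [0.5808, -0.0401, 0.0743]
orientation: [0.364, 3.12, 0.004]
contact_force: [-0.9, -1.8, 0.3]
finger_gap: 0.0004
```

```bash
python3 -c "from h import *;st();lev()"
```

```text
t 9.75 box [ 0.0242 -0.0792] z 0.0743 yaw 166.71 tz [ 0.001  0.003 -1.   ] F box [-0.43 -1.95] 0.28 gap 0.000
lever px 62 box y of red centroid [ 0.02610639 -0.05978192]
```

Request:
play_rows --pt "0 0.1 0" --spin '[0]' --gripper '[-1]'

```text
time_s: 9.9
ee_pos: [0.581, -0.0391, 0.0743]
orientation: [0.363, 3.12, 0.005]
contact_force: [-0.8, -2.1, -0.6]
finger_gap: 0.0
```

```bash
python3 -c "from h import *;st();lev()"
```

```text
t 9.90 box [ 0.0242 -0.0781] z 0.0743 yaw 166.71 tz [ 0.001  0.003 -1.   ] F box [-0.25 -2.26] -0.63 gap 0.000
lever px 64 box y of red centroid [ 0.02685074 -0.05778519]
```

Request:
play_rows --pt "0 0.1 0" --spin '[0]' --gripper '[-1]'

```text
time_s: 10.05
ee_pos: [0.5813, -0.0381, 0.0743]
orientation: [0.363, 3.12, 0.005]
contact_force: [-0.1, -1.6, 0.3]
finger_gap: 0.0001
```

```bash
python3 -c "from h import *;st();lev()"
```

```text
t 10.05 box [ 0.0243 -0.0771] z 0.0743 yaw 166.71 tz [ 0.001  0.003 -1.   ] F box [ 0.25 -1.56] 0.31 gap 0.000
lever px 64 box y of red centroid [ 0.02647333 -0.05690844]
```

Request:
play_rows --pt "0 0.1 0" --spin '[0]' --gripper '[-1]'

```text
time_s: 10.2
ee_pos: [0.5815, -0.0371, 0.0743]
orientation: [0.363, 3.12, 0.005]
contact_force: [-0.1, -1.3, 0.6]
finger_gap: 0.0001
```

```bash
python3 -c "from h import *;st();lev()"
```

```text
t 10.20 box [ 0.0243 -0.0761] z 0.0743 yaw 166.71 tz [ 0.001  0.003 -1.   ] F box [ 0.21 -1.27] 0.60 gap 0.000
lever px 62 box y of red centroid [ 0.02640266 -0.05603163]
```

Request:
play_rows --pt "0 0.1 0" --spin '[0]' --gripper '[-1]'

```text
time_s: 10.35
ee_pos: [0.5817, -0.0362, 0.0743]
orientation: [0.364, 3.12, 0.004]
contact_force: [-0.6, -1.1, 0.2]
finger_gap: 0.0
```

```bash
python3 -c "from h import *;st();lev()"
```

```text
t 10.35 box [ 0.0243 -0.0752] z 0.0743 yaw 166.71 tz [ 0.001  0.003 -1.   ] F box [-0.34 -1.18] 0.15 gap 0.000
lever px 64 box y of red centroid [ 0.02648972 -0.05482953]
```

Request:
play_rows --pt "0 0.1 0" --spin '[0]' --gripper '[-1]'

```text
time_s: 10.5
ee_pos: [0.582, -0.0352, 0.0743]
orientation: [0.363, 3.12, 0.005]
contact_force: [-1.3, -1.1, -0.8]
finger_gap: -0.0
```

```bash
python3 -c "from h import *;st();lev()"
```

```text
t 10.50 box [ 0.0243 -0.0741] z 0.0743 yaw 166.71 tz [ 0.001  0.003 -1.   ] F box [-1.03 -1.34] -0.82 gap -0.000
lever px 65 box y of red centroid [ 0.02702796 -0.0532845 ]
```

Request:
play_rows --pt "0 0.1 0" --spin '[0]' --gripper '[-1]'

```text
time_s: 10.65
ee_pos: [0.5823, -0.0343, 0.0744]
orientation: [0.363, 3.12, 0.004]
contact_force: [-0.0, 0.4, -0.3]
finger_gap: 0.0002
```

```bash
python3 -c "from h import *;st();lev()"
```

```text
t 10.65 box [ 0.0244 -0.0732] z 0.0744 yaw 166.71 tz [ 0.001  0.003 -1.   ] F box [-0.11  0.38] -0.29 gap 0.000
lever px 63 box y of red centroid [ 0.02627941 -0.05311852]
```

Request:
play_rows --pt "0 0.1 0" --spin '[0]' --gripper '[-1]'

```text
time_s: 10.8
ee_pos: [0.5825, -0.0334, 0.0744]
orientation: [0.364, 3.12, 0.004]
contact_force: [-0.1, 0.2, 0.5]
finger_gap: -0.0001
```

```bash
python3 -c "from h import *;st();lev()"
```

```text
t 10.80 box [ 0.0244 -0.0722] z 0.0744 yaw 166.71 tz [ 0.001  0.003 -1.   ] F box [-0.13  0.19] 0.45 gap -0.000
lever px 59 box y of red centroid [ 0.02686855 -0.04635775]
```

Request:
play_rows --pt "0 0.1 0" --spin '[0]' --gripper '[-1]'

```text
time_s: 10.95
ee_pos: [0.5827, -0.0324, 0.0743]
orientation: [0.364, 3.12, 0.004]
contact_force: [-0.7, -0.4, 0.8]
finger_gap: -0.0001
```

```bash
python3 -c "from h import *;st();lev()"
```

```text
t 10.95 box [ 0.0243 -0.0712] z 0.0743 yaw 166.71 tz [ 0.001  0.003 -1.   ] F box [-0.54 -0.58] 0.79 gap -0.000
lever px 58 box y of red centroid [ 0.02632278 -0.04673834]
```

Request:
play_rows --pt "0 0.1 0" --spin '[0]' --gripper '[-1]'

```text
time_s: 11.1
ee_pos: [0.5829, -0.0314, 0.0743]
orientation: [0.364, 3.12, 0.004]
contact_force: [0.4, -0.8, 0.4]
finger_gap: -0.0002
```

```bash
python3 -c "from h import *;st();lev()"
```

```text
t 11.10 box [ 0.0243 -0.0702] z 0.0743 yaw 166.71 tz [ 0.001  0.003 -1.   ] F box [ 0.52 -0.67] 0.40 gap -0.000
lever px 60 box y of red centroid [ 0.02597465 -0.04677003]
```

Click 1 is felt and seen: the finger was at box y = -72.5 mm, and the lever jumped about 6.5 mm ahead to -46.7. The next snap should come near finger y = -54.7.

Request:
play_rows --pt "0 0.1 0" --pt "0 0.1 0" --pt "0 0.1 0" --pt "0 0.1 0" --pt "0 0.1 0" --pt "0 0.1 0" --spin '[0,0,0,0,0,0]' --gripper '[-1,-1,-1,-1,-1,-1]'

```text
time_s: 11.75
ee_pos: [0.5842, -0.0259, 0.0744]
orientation: [0.364, 3.12, 0.003]
contact_force: [-2.1, -5.3, 1.1]
finger_gap: 0.0001
```

```bash
python3 -c "from h import *;st();lev()"
```

```text
t 11.75 box [ 0.0244 -0.0646] z 0.0744 yaw 166.70 tz [ 0.     0.002 -1.   ] F box [-0.82 -5.65] 1.11 gap 0.000
lever px 60 box y of red centroid [ 0.02577153 -0.04549525]
```

Request:
play_rows --pt "0 0.1 0" --pt "0 0.1 0" --pt "0 0.1 0" --pt "0 0.1 0" --spin '[0,0,0,0]' --gripper '[-1,-1,-1,-1]'

```text
time_s: 12.2
ee_pos: [0.5852, -0.0215, 0.0744]
orientation: [0.363, 3.12, 0.005]
contact_force: [-0.5, -1.2, 0.4]
finger_gap: 0.0002
```

```bash
python3 -c "from h import *;st();lev()"
```

```text
t 12.20 box [ 0.0244 -0.06  ] z 0.0744 yaw 166.71 tz [ 0.001  0.003 -1.   ] F box [-0.24 -1.31] 0.38 gap 0.000
lever px 66 box y of red centroid [ 0.02677431 -0.03986386]
```

Request:
play_rows --pt "0 0.1 0" --pt "0 0.1 0" --spin '[0,0]' --gripper '[-1,-1]'

```text
time_s: 12.45
ee_pos: [0.5857, -0.0195, 0.0743]
orientation: [0.363, 3.12, 0.005]
contact_force: [-1.7, -1.0, 0.2]
finger_gap: -0.0001
```

```bash
python3 -c "from h import *;st();lev()"
```

```text
t 12.45 box [ 0.0244 -0.058 ] z 0.0743 yaw 166.71 tz [ 0.001  0.003 -1.   ] F box [-1.49 -1.33] 0.24 gap -0.000
lever px 65 box y of red centroid [ 0.02765449 -0.03710078]
```

Request:
play_rows --pt "0 0.1 0" --pt "0 0.1 0" --spin '[0,0]' --gripper '[-1,-1]'

```text
time_s: 12.7
ee_pos: [0.5862, -0.0176, 0.0744]
orientation: [0.363, 3.12, 0.005]
contact_force: [0.2, 0.1, -0.1]
finger_gap: -0.0
```

```bash
python3 -c "from h import *;st();lev()"
```

```text
t 12.70 box [ 0.0244 -0.0561] z 0.0744 yaw 166.71 tz [ 0.001  0.003 -1.   ] F box [0.14 0.13] -0.07 gap -0.000
lever px 62 box y of red centroid [ 0.02648011 -0.03527401]
```

Request:
play_rows --pt "0 0.1 0" --spin '[0]' --gripper '[-1]'

```text
time_s: 12.85
ee_pos: [0.5864, -0.0167, 0.0744]
orientation: [0.364, 3.12, 0.005]
contact_force: [-1.1, 0.1, 0.0]
finger_gap: 0.0002
```

```bash
python3 -c "from h import *;st();lev()"
```

```text
t 12.85 box [ 0.0245 -0.0551] z 0.0744 yaw 166.71 tz [ 0.001  0.003 -1.   ] F box [-1.08 -0.1 ] 0.01 gap 0.000
lever px 59 box y of red centroid [ 0.02565105 -0.03544582]
```

Request:
play_rows --pt "0 0.1 0" --spin '[0]' --gripper '[-1]'

```text
time_s: 13.0
ee_pos: [0.5866, -0.0158, 0.0744]
orientation: [0.364, 3.12, 0.004]
contact_force: [0.6, 0.7, 0.5]
finger_gap: -0.0004
```

```bash
python3 -c "from h import *;st();lev()"
```

```text
t 13.00 box [ 0.0245 -0.0542] z 0.0744 yaw 166.71 tz [ 0.001  0.003 -1.   ] F box [0.38 0.85] 0.49 gap -0.000
lever px 59 box y of red centroid [ 0.02579609 -0.02932613]
```

Click 2: the finger is at -54.2 and the lever jumped from -35.4 to -29.3. The third snap should come near finger y = -36.5, with the lever settling near -11.

Request:
play_rows --pt "0 0.1 0" --pt "0 0.1 0" --pt "0 0.1 0" --pt "0 0.1 0" --pt "0 0.1 0" --pt "0 0.1 0" --pt "0 0.1 0" --spin '[0,0,0,0,0,0,0]' --gripper '[-1,-1,-1,-1,-1,-1,-1]'

```text
time_s: 13.75
ee_pos: [0.5882, -0.009, 0.0744]
orientation: [0.364, 3.12, 0.004]
contact_force: [-0.7, -2.3, 0.2]
finger_gap: -0.0001
```

```bash
python3 -c "from h import *;st();lev()"
```

```text
t 13.75 box [ 0.0244 -0.0472] z 0.0744 yaw 166.70 tz [ 0.     0.003 -1.   ] F box [-0.2  -2.42] 0.23 gap -0.000
lever px 55 box y of red centroid [ 0.02597713 -0.02847851]
```

Request:
play_rows --pt "0 0.1 0" --pt "0 0.1 0" --pt "0 0.1 0" --pt "0 0.1 0" --pt "0 0.1 0" --spin '[0,0,0,0,0]' --gripper '[-1,-1,-1,-1,-1]'

```text
time_s: 14.3
ee_pos: [0.5893, -0.004, 0.0744]
orientation: [0.363, 3.12, 0.005]
contact_force: [-0.5, -1.5, 0.2]
finger_gap: -0.0001
```

```bash
python3 -c "from h import *;st();lev()"
```

```text
t 14.30 box [ 0.0244 -0.0421] z 0.0744 yaw 166.71 tz [ 0.001  0.003 -1.   ] F box [-0.14 -1.56] 0.20 gap -0.000
lever px 61 box y of red centroid [ 0.0259245  -0.02256756]
```

Request:
play_rows --pt "0 0.1 0" --pt "0 0.1 0" --spin '[0,0]' --gripper '[-1,-1]'

```text
time_s: 14.55
ee_pos: [0.5898, -0.002, 0.0744]
orientation: [0.363, 3.12, 0.005]
contact_force: [-0.2, -0.9, 0.2]
finger_gap: -0.0001
```

```bash
python3 -c "from h import *;st();lev()"
```

```text
t 14.55 box [ 0.0244 -0.04  ] z 0.0744 yaw 166.72 tz [ 0.001  0.003 -1.   ] F box [-0.03 -0.9 ] 0.21 gap -0.000
lever px 62 box y of red centroid [ 0.02493199 -0.02110947]
```

Request:
play_rows --pt "0 0.1 0" --pt "0 0.1 0" --spin '[0,0]' --gripper '[-1,-1]'

```text
time_s: 14.8
ee_pos: [0.5903, -0.0001, 0.0744]
orientation: [0.363, 3.12, 0.005]
contact_force: [-0.3, -0.4, 0.2]
finger_gap: 0.0002
```

```bash
python3 -c "from h import *;st();lev()"
```

```text
t 14.80 box [ 0.0245 -0.0381] z 0.0744 yaw 166.71 tz [ 0.001  0.003 -1.   ] F box [-0.17 -0.42] 0.20 gap 0.000
lever px 61 box y of red centroid [ 0.02526376 -0.01883096]
```

Request:
play_rows --pt "0 0.1 0" --spin '[0]' --gripper '[-1]'

```text
time_s: 14.95
ee_pos: [0.5906, 0.0008, 0.0744]
orientation: [0.363, 3.12, 0.005]
contact_force: [0.1, -0.6, 0.4]
finger_gap: 0.0005
```

```bash
python3 -c "from h import *;st();lev()"
```

```text
t 14.95 box [ 0.0245 -0.0371] z 0.0744 yaw 166.71 tz [ 0.001  0.003 -1.   ] F box [ 0.18 -0.53] 0.40 gap 0.000
lever px 57 box y of red centroid [ 0.02534254 -0.01776489]
```

Request:
play_rows --pt "0 0.1 0" --spin '[0]' --gripper '[-1]'

```text
time_s: 15.1
ee_pos: [0.5908, 0.0017, 0.0744]
orientation: [0.363, 3.12, 0.004]
contact_force: [0.7, -0.2, -0.3]
finger_gap: -0.0001
```

```bash
python3 -c "from h import *;st();lev()"
```

```text
t 15.10 box [ 0.0245 -0.0362] z 0.0744 yaw 166.71 tz [ 0.001  0.003 -1.   ] F box [ 0.7  -0.01] -0.34 gap -0.000
lever px 58 box y of red centroid [ 0.0253739  -0.01196936]
```

Click 3: the force fell to zero and the lever jumped from -17.8 to -12.0. Now I back off, rise, and go above the button.

Request:
play_rows --pt "0 -0.8 0" --pt "0 -0.7 0" --pt "0 0 -4" --pt "0 0 -4" --pt "0 0 0" --spin '[0,0,0,0,0]' --gripper '[-1,-1,-1,-1,-1]'

```text
time_s: 15.65
ee_pos: [0.5892, -0.0142, 0.1592]
orientation: [0.364, 3.113, 0.004]
contact_force: [0.1, 0.5, -0.4]
finger_gap: -0.0001
```

```bash
python3 - <<'E'
from h import *
st();lev()
p,d=snapshot("scene");cv2.imwrite("pics/c3.png",cv2.resize(p[140:250,190:320],None,fx=5,fy=5,interpolation=cv2.INTER_CUBIC)[:,:,::-1])
E
```

```text
t 15.65 box [ 0.0266 -0.0521] z 0.1592 yaw 166.68 tz [ 0.008  0.001 -1.   ] F box [-0.05  0.52] -0.41 gap -0.000
lever px 44 box y of red centroid [ 0.02357241 -0.01262575]
```

Request:
play_rows --pt "1.4 2.9 0" --pt "1.4 2.9 0" --pt "1.4 2.9 0" --pt "1.4 2.9 0" --pt "1.4 2.8 0" --pt "0 0 3" --pt "0 0 1.5" --pt "0 0 0" --spin '[0,0,0,0,0,0,0,0]' --gripper '[-1,-1,-1,-1,-1,-1,-1,-1]'

```text
time_s: 16.55
ee_pos: [0.5503, 0.143, 0.1069]
orientation: [-0.363, -3.116, -0.002]
contact_force: [0.2, 0.1, 0.8]
finger_gap: 0.0001
```

```bash
python3 - <<'E'
from h import *
st();p,d=snapshot("scene");cv2.imwrite("pics/c4.png",cv2.resize(p[130:250,190:330],None,fx=4,fy=4,interpolation=cv2.INTER_CUBIC)[:,:,::-1])
E
```

```text
t 16.55 box [-0.0467  0.0923] z 0.1069 yaw 166.72 tz [-0.004  0.002 -1.   ] F box [0.13 0.12] 0.77 gap 0.000
```

View pics/c3.png

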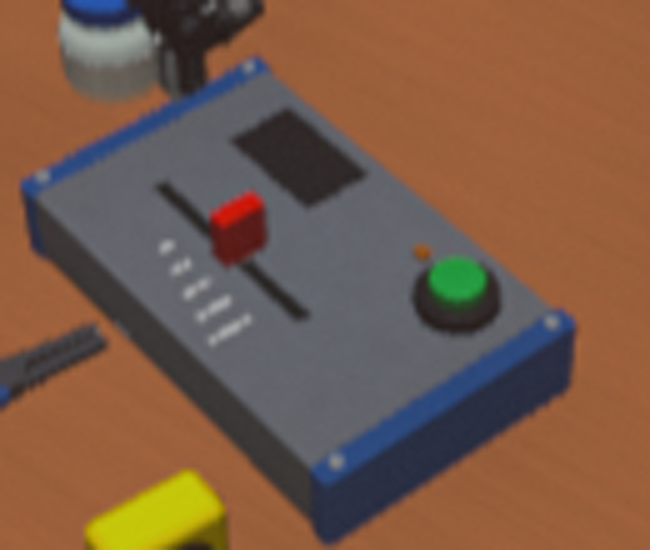

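View pics/c4.png

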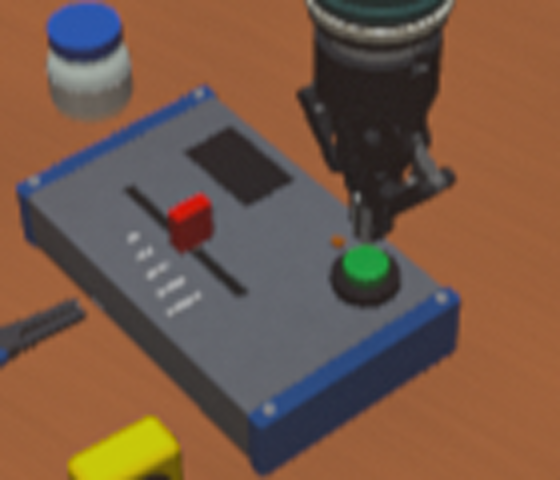

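Lever stands opposite the third bar, at (240,230) in the first crop. In the second crop the fingertips at (370,225) are above the green button at (366,265). Now I press.

Request:
play_rows --pt "-0.2 -0.1 1" --pt "0 0 1" --pt "0 0 0.2" --pt "0 0 0.2" --pt "0 0 0.2" --pt "0 0 0.2" --pt "0 0 0" --spin '[0,0,0,0,0,0,0]' --gripper '[-1,-1,-1,-1,-1,-1,-1]'

```text
time_s: 17.3
ee_pos: [0.5541, 0.1419, 0.0818]
orientation: [0.363, 3.12, 0.004]
contact_force: [-0.3, -0.8, 1.9]
finger_gap: 0.0001
```

```bash
python3 -c "from h import *;st()"
```

```text
t 17.30 box [-0.0427  0.0921] z 0.0818 yaw 166.71 tz [ 0.001  0.003 -1.   ] F box [-0.13 -0.85] 1.92 gap 0.000
```

Request:
play_rows --pt "0 0 0.1" --pt "0 0 0.1" --pt "0 0 0" --spin '[0,0,0]' --gripper '[-1,-1,-1]'

```text
time_s: 17.6
ee_pos: [0.5541, 0.1419, 0.0799]
orientation: [0.363, 3.12, 0.004]
contact_force: [-0.3, -0.1, 2.7]
finger_gap: 0.0
```

```bash
python3 -c "from h import *;st()"
```

```text
t 17.60 box [-0.0427  0.0921] z 0.0799 yaw 166.71 tz [ 0.001  0.003 -1.   ] F box [-0.26 -0.15] 2.70 gap 0.000
```

Request:
play_rows --pt "0 0 0.1" --pt "0 0 0.1" --pt "0 0 0.1" --pt "0 0 0" --spin '[0,0,0,0]' --gripper '[-1,-1,-1,-1]'

```text
time_s: 18.0
ee_pos: [0.5541, 0.1419, 0.0768]
orientation: [0.364, 3.12, 0.004]
contact_force: [1.2, -0.5, 4.2]
finger_gap: 0.0003
```

Request:
play_rows --pt "0 0 0.1" --pt "0 0 0" --spin '[0,0]' --gripper '[-1,-1]'

```text
time_s: 18.2
ee_pos: [0.5541, 0.1419, 0.076]
orientation: [0.363, 3.12, 0.004]
contact_force: [0.0, -1.0, 6.4]
finger_gap: 0.0
```

Request:
play_rows --pt "0 0 0.05" --pt "0 0 0" --spin '[0,0]' --gripper '[-1,-1]'

```text
time_s: 18.4
ee_pos: [0.5542, 0.1419, 0.0759]
orientation: [0.363, 3.119, 0.004]
contact_force: [-1.7, -1.5, 12.6]
finger_gap: 0.0003
```

The button is at its stop: z stays at 0.0759 and the force jumps to 12.6 N. Now I release, rise and check.

Request:
play_rows --pt "0 0 -0.5" --pt "0 0 -1" --pt "0 0 -3" --pt "0 0 -4" --pt "-0.5 0 -4" --pt "0 0 0" --pt "0 0 0" --pt "0 0 0" --spin '[0,0,0,0,0,0,0,0]' --gripper '[-1,-1,-1,-1,-1,-1,-1,-1]'

```text
time_s: 19.2
ee_pos: [0.558, 0.1403, 0.1994]
orientation: [-0.363, -3.119, -0.004]
contact_force: [-0.7, -0.1, -0.2]
finger_gap: 0.0
```

```bash
python3 - <<'E'
from h import *
st();lev()
p,d=snapshot("scene");g=uv(mask(p,(45,100,40),(80,255,255),(190,150,310,245)));print("green",len(g),g.mean(0))
cv2.imwrite("pics/c5.png",cv2.resize(p[110:340,140:370],None,fx=2.5,fy=2.5,interpolation=cv2.INTER_CUBIC)[:,:,::-1])
E
```

```text
t 19.20 box [-0.0385  0.0915] z 0.1994 yaw 166.71 tz [-0.001  0.002 -1.   ] F box [-0.68 -0.27] -0.22 gap 0.000
lever px 42 box y of red centroid [ 0.02367607 -0.01337187]
green 101 [281.08910891 195.96039604]
```

View pics/c5.png

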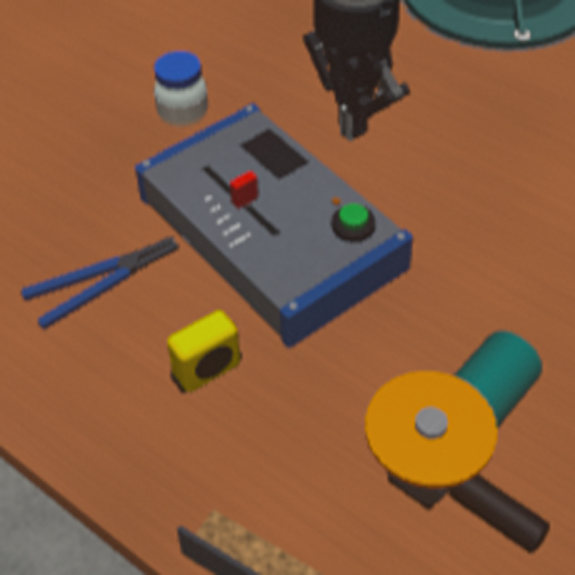

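The lever is at the third bar (244,188) and the button is up, with its green centroid the same as at the start. The bystanders have not moved, and the arm is clear.

```bash
python3 -c "from workcell import *;print(sign_off())"
```

```text
the job is handed in; nothing more can be done
None
```

The lever is in the third click, the button has been pressed and released, and the job is handed in at about 19 s.

- **Lever:** I pushed it with the shut fingertips. Each of the three clicks showed as a drop in force and a jump of about 6 mm ahead of the finger, spaced 18 mm apart. It finished about 34 mm past its first click, against a nominal 36 mm, and stands opposite the third bar.
- **Button:** I pressed it 6 mm to its stop, where the force rose to 12.6 N, then let it go. Its image position afterwards matches the start.
- **Bystanders:** The grinder, jar, tape measure and pliers look unmoved in the last picture, though I did not measure them. The arm is about 12 cm above the box.

**Checks that disagreed:**
- On the first approach the wrist joint reached its range limit (about 3.14 rad) and the arm lagged. I lifted and redid the approach with a half turn of the tool, before the lever had been touched.
- The box pose from the two cameras differed by about 4 mm. Counting the clicks by feel did not depend on it.
- The last camera reading of the lever was about 1.4 mm behind the one just after the third click. That is about the 1 mm play plus camera noise.

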